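# Centrifuge buckets back into their own holders

## Robot

A 6-joint arm with a two-finger parallel gripper is mounted at the origin on the work surface. World frame = base frame: x ahead of the robot, y to its left, z up, the work surface at z = 0. Lengths are in m, angles in rad, forces in N, time in s.
With the tool pointing down it reaches from about 0.375 to 0.925 m from the base axis. Payload 5.7 kg.
Tool frame: the origin (TCP) lies at the very end of the fingers, on their centre line; the grasp point (between the pads) lies 19 mm behind it (arm.grasp_offset is the z of the grasp point in the tool frame, in m); z points along the fingers, y is the line along which they close (so a half turn about z gives the same grasp; the last joint's range is limited). The gripper opens to 85 mm and grips with 20 to 120 N. Pads are 22 mm wide; open, the fingers measure 114 mm over their backs; the gripper's body (76 mm by 85 mm) begins 54 mm behind the grasp point. The pads swing forward as they close: fully open they stand 13 mm farther back than shut.
Start: joints at [1.13, 0.359, 1.51, -0, 1.272, -0.115], TCP at [0.192, 0.568, 0.231] pointing down, gripper open.
Joint ranges: [-2.97, 2.97], [-1.01, 2.36], [0.21, 2.38], [-0.96, 4.11], [0.2, 2.71], [-2.98, 2.98]. Speed limits (rad/s): [2.39, 2.39, 3.14, 3.14, 3.14, 3.14].

## Interface

Orientations are given as a rotation vector (axis times angle).
In Python, from rig import arm gives the robot as it stands. The module is installed in compiled form; this text tells all that it offers.
- The arm moves only by the tool step_arm, never from a script. Its argument "motion" is a list of rows, each a list of 5 numbers: the opening, from 0 (shut) to 1 (fully open), then the shift along the tool's x, y, z in cm, then the turn about the tool's z in degrees. In form: [[claw, x, y, z, spin], ...]. A call has 1 to 8 rows; each row shifts and turns the commanded pose from where the row before left it, along the tool's axes as they then stand; what a row does not reach is not made up. A row lasts 1/8 s, in which the tool goes at most 62.5 mm and 10.7 degrees, less where a joint would pass 70% of its speed; a pose out of reach is approached as far as the arm can. A call is refused whole if a number of a shift passes 6.25 or a number of a turn 10.7, either way. A call with a gripper value outside its range is refused whole. The fingers move at their own pace and stop on an object; the grip force is fixed at half the most. Time passes only in rows, so rows that do not move let the fingers close. It gives the time, the measured TCP pose, the force, the opening and the grip force at its end, in the units of the state.
- arm.get_obs(): the state, without advancing time (a new reading comes with each control period).
- arm.read_camera(name): name is "side" or "top"; returns a dict with "frame" (384x512x3 uint8, red, green, blue), "range_z" (384x512 float32, m along the optical axis (not along the pixel's ray), 0 where there is no reading), "K" (3x3 intrinsics, pixels), "R" (3x3) and "t" (3): a world point X has camera coordinates R X + t. Camera axes: x right, y down, z forward; pixel columns grow to the right and rows downward; lengths in m; the calibration is good to about 2 mm. A picture is of the moment at which its call begins.
- arm.close_job(): hands the job in; it is judged then, once.
The state is a dict: "t": time; "joints": joint angles; "qd": joint speeds; "effort": joint torques, N m; "ee_pos": TCP position; "eef_rot": TCP orientation; "wrist_force": force on the tool from outside, world axes, zero at the start; "ft_torque": the same for the moment, N m; "grip_width": finger opening in m; "finger_force": force on a finger pad.
Only numpy, scipy, OpenCV 4.12 (cv2) and the standard library are available. Lean on these libraries where they do the work, as an engineer would, in place of code of your own. Each camera call takes 0.05 s, during which the arm holds its last target. There are 200 camera calls.

## Task

The three centrifuge buckets stand in one another's holders: put each bucket into the holder of the same colour as its cap, using the empty grey holder as the parking place for the one that has to wait, and leave the grey holder empty at the end. Keep the buckets upright and set each one down fully on the holder's floor rather than dropping it. Leave the amber bottle, the sample pot and the green vial block where they stand.

Things in the scene. Friction and masses are not known exactly. Their poses are not given: they have to be found in the camera images.
- bucket_red: Loose centrifuge bucket, upright round canister 87 mm tall with a red cap: aluminium body 43 mm in diameter up to 58 mm, above it the red cap 48 mm in diameter from 58 to 87 mm, flat on top. 0.17 to 0.35 kg. Origin: centre of its underside; z up along its axis. Grip it across the cap. It starts seated in a holder of the wrong colour.
- bucket_blue: Loose centrifuge bucket, upright round canister 87 mm tall with a blue cap: aluminium body 43 mm in diameter up to 58 mm, above it the blue cap 48 mm in diameter from 58 to 87 mm, flat on top. 0.17 to 0.35 kg. Origin: centre of its underside; z up along its axis. Grip it across the cap. It starts seated in a holder of the wrong colour.
- bucket_yellow: Loose centrifuge bucket, upright round canister 87 mm tall with a yellow cap: aluminium body 43 mm in diameter up to 58 mm, above it the yellow cap 48 mm in diameter from 58 to 87 mm, flat on top. 0.17 to 0.35 kg. Origin: centre of its underside; z up along its axis. Grip it across the cap. It starts seated in a holder of the wrong colour.
- holder_red: Round red holder fixed to the bench (on a thin black foot 96 mm across): a ring 88 mm in outer diameter, 20 mm high, with a round recess 58 mm in diameter whose flat floor lies 6 mm above the bench, so 14 mm deep. Origin: centre of its underside, at bench height; z up. Home of the bucket with the red cap.
- holder_blue: Round blue holder fixed to the bench (on a thin black foot 96 mm across): a ring 88 mm in outer diameter, 20 mm high, with a round recess 58 mm in diameter whose flat floor lies 6 mm above the bench, so 14 mm deep. Origin: centre of its underside, at bench height; z up. Home of the bucket with the blue cap.
- holder_yellow: Round yellow holder fixed to the bench (on a thin black foot 96 mm across): a ring 88 mm in outer diameter, 20 mm high, with a round recess 58 mm in diameter whose flat floor lies 6 mm above the bench, so 14 mm deep. Origin: centre of its underside, at bench height; z up. Home of the bucket with the yellow cap.
- holder_grey: Round grey holder fixed to the bench (on a thin black foot 96 mm across): a ring 88 mm in outer diameter, 20 mm high, with a round recess 58 mm in diameter whose flat floor lies 6 mm above the bench, so 14 mm deep. Origin: centre of its underside, at bench height; z up. The spare one: it starts empty.
- amber_bottle: Loose small amber bottle with a white cap, 32 mm in diameter, 62 mm tall, a bystander. Origin: centre of its underside.
- sample_pot: Loose clear sample pot with a black lid, 46 mm in diameter, 46 mm tall, a bystander. Origin: centre of its underside.
- vial_block: Loose green block with six small white vials in it, 50 x 36 mm, 40 mm tall, a bystander. Origin: centre of its underside.
Things that resemble listed ones, but are neither listed nor needed, are in the scene too. What is shaped like the bucket_red but turquoise is not meant. Leave any turquoise look-alike of the bucket_blue alone.

How it is judged:
By the outcome, as a careful person would: the job done as asked, in the order asked, and still so for the second after the job is handed in, with the robot touching nothing.
It also fails if it takes over 102 s, if anything falls off the work surface, if the arm or the gripper's body presses on something with over 40 N, if the wrist force passes 120 N, or if a joint passes its speed limit or range.

## Working session

There is one attempt and no reset: what is moved stays moved. The work goes in short steps, Python scripts to look and compute and a tool call to move; the robot and the scene stay as the last step left them, time stands still between calls to the robot, and variables do not carry over. Pictures are saved under pics/ and viewed, at most 14 in all, crops included, and the job is handed in when it is done.

Besides the shell and the picture viewer there is one more tool, called after ">>>" as name(argument=value, ...), one argument or row to a line, values as JSON. step_arm: Moves the arm, as the interface text tells. Its arguments: {"type":"object","properties":{"motion":{"type":"array"}},"required":["motion"]}

```bash
mkdir -p pics; python3 - <<'E'
from rig import arm
import cv2,numpy as np
for n in("top","side"):
    c=arm.read_camera(n); cv2.imwrite(f"pics/{n}0.png",c["frame"][:,:,::-1]); np.savez(f"{n}0.npz",**c)
    print(n,c["K"].tolist(),(-c["R"].T@c["t"]).round(3),c["R"].round(2).tolist())
o=arm.get_obs();print({k:np.round(v,3).tolist() for k,v in o.items()},arm.grasp_offset)
E
```

```text
top [[370.25080273163906, 0.0, 262.36052056510533], [0.0, 370.25080273163906, 192.66360667828317], [0.0, 0.0, 1.0]] [ 0.365 -0.115  1.125] [[0.05, -1.0, 0.0], [-0.97, -0.05, -0.22], [0.22, 0.01, -0.98]]
side [[389.70198247350504, 0.0, 260.0466445329108], [0.0, 389.70198247350504, 190.2582553500396], [0.0, 0.0, 1.0]] [0.487 0.484 0.693] [[-0.97, -0.22, 0.01], [-0.17, 0.73, -0.66], [0.14, -0.64, -0.75]]
{'t': 0.1, 'joints': [1.13, 0.359, 1.511, 0.0, 1.273, -0.115], 'qd': [0.0, 0.0, -0.003, 0.002, 0.002, -0.002], 'effort': [-0.001, -52.865, -27.935, -0.0, 0.005, 0.0], 'ee_pos': [0.192, 0.568, 0.231], 'eef_rot': [-0.509, -3.1, 0.003], 'wrist_force': [0.247, -0.231, -0.365], 'ft_torque': [-0.027, 0.02, -0.035], 'finger_force': 0.0, 'grip_width': 0.086} -0.0187
```

View pics/top0.png

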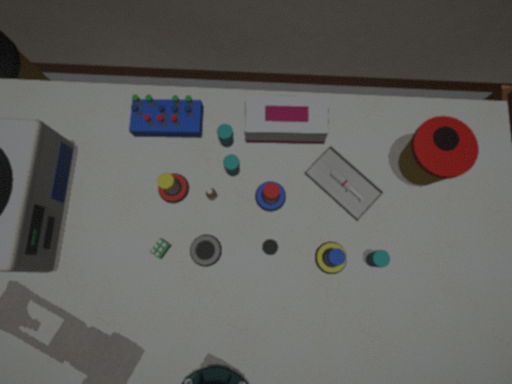

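View pics/side0.png

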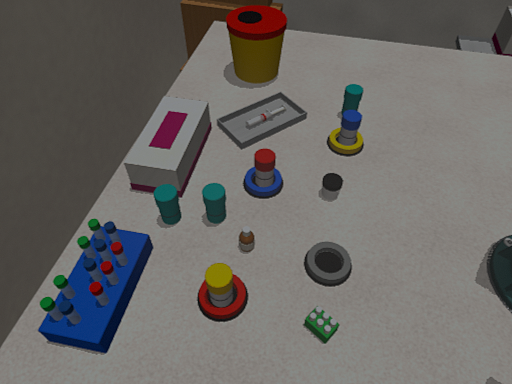

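The top view shows:
- **Buckets:** yellow in the red holder (172,187), red in the blue holder (270,195), blue in the yellow holder (331,257).
- **Grey holder:** empty, at (206,250).
- **Turquoise look-alikes:** (225,133), (231,164) and (378,259).
- **Bystanders:** bottle (211,193), pot (270,247) and block (160,248).

The side view shows the same layout. There the yellow bucket is at (219,285), red at (264,165), blue at (349,130) and grey holder at (328,263).

```bash
cat > h.py <<'E'
import numpy as np,cv2
def cast(c,uv,z):
    uv=np.asarray(uv,float).reshape(-1,2)
    d=(np.linalg.inv(c["K"])@np.c_[uv,np.ones(len(uv))].T).T@c["R"]
    o=-c["R"].T@c["t"]; return o+d*((z-o[2])/d[:,2])[:,None]
def cloud(c):
    h,w=c["range_z"].shape; u,v=np.meshgrid(np.arange(w),np.arange(h))
    r=np.stack([u,v,np.ones_like(u)],-1)@np.linalg.inv(c["K"]).T*c["range_z"][...,None]
    return (r-c["t"])@c["R"]
def mask(c,col):
    h,s,v=cv2.split(cv2.cvtColor(c["frame"],cv2.COLOR_RGB2HSV).astype(int))
    if col=="grey": return (s<60)&(v>40)
    lo,hi={"red":(-8,8),"yellow":(20,35),"blue":(105,125)}[col]
    h=np.where(h>170,h-180,h); return (h>=lo)&(h<=hi)&(s>120)&(v>50)
def comp(m,uv,r):
    n,l=cv2.connectedComponents(m.astype(np.uint8)); v,u=np.nonzero(m); k=np.hypot(u-uv[0],v-uv[1])<r
    return np.c_[u,v][k]
def circ(p):
    A=np.c_[2*p[:,:2],np.ones(len(p))]; s=np.linalg.lstsq(A,(p[:,:2]**2).sum(1),rcond=None)[0]
    return s[:2],np.sqrt(s[2]+s[:2]@s[:2])
def cap(c,col,uv,r,dz=0.):
    P=cloud(c); px=comp(mask(c,col),uv,r); q=P[px[:,1],px[:,0]]; top=np.percentile(q[:,2],90)
    k=q[:,2]>top-.008; w=cast(c,px[k],top)
    (x,y),R=cv2.minEnclosingCircle(w[:,:2].astype(np.float32))
    return np.round([*w[:,:2].mean(0),x,y,R,top],4)
def ring(c,col,uv,r):
    px=comp(mask(c,col),uv,r); P=cloud(c); q=P[px[:,1],px[:,0]]; k=(q[:,2]>.013)&(q[:,2]<.028)
    w=cast(c,px[k],.02)
    (x,y),R=cv2.minEnclosingCircle(w[:,:2].astype(np.float32)); return np.round([x,y,R,np.median(q[k,2]),k.sum()],4)
E
python3 - <<'E'
from h import *
S={"top":dict(yellow=(166,181),red=(271,192),blue=(336,257)),"side":dict(yellow=(219,277),red=(264,160),blue=(350,122))}
H={"top":dict(red=(173,188),blue=(270,196),yellow=(331,258),grey=(206,250)),"side":dict(red=(222,295),blue=(263,181),yellow=(346,140),grey=(328,263))}
for n in S:
    c=dict(np.load(n+"0.npz")); P=cloud(c); print(n,"bench z",P[300,250] if n=="top" else P[240,420])
    for k in S[n]: print(" cap",k,cap(c,k,S[n][k],14 if n=="top" else 18))
    for k in H[n]: print(" ring",k,ring(c,k,H[n][k],20 if n=="top" else 32))
E
```

```text
top bench z [ 0.29811751 -0.08517915 -0.00265863]
 cap yellow [0.6215 0.1721 0.6217 0.1719 0.023  0.0948]
 cap red [ 0.607  -0.1312  0.607  -0.1315  0.0232  0.0948]
 cap blue [ 0.4297 -0.3179  0.43   -0.3176  0.0226  0.0949]
 ring red [6.207e-01 1.693e-01 4.300e-02 1.950e-02 2.530e+02]
 ring blue [ 6.099e-01 -1.306e-01  4.300e-02  1.970e-02  2.590e+02]
 ring yellow [ 4.317e-01 -3.173e-01  4.310e-02  1.970e-02  2.850e+02]
 ring grey [4.362e-01 5.520e-02 4.400e-02 1.920e-02 4.010e+02]
side bench z [ 0.24979419 -0.0468383   0.00088631]
 cap yellow [0.6219 0.1792 0.6214 0.1787 0.0251 0.0937]
 cap red [ 0.6079 -0.1246  0.6079 -0.125   0.0257  0.0937]
 cap blue [ 0.4303 -0.3114  0.4296 -0.3118  0.0279  0.094 ]
 ring red [6.208e-01 1.756e-01 4.450e-02 1.950e-02 7.340e+02]
 ring blue [ 6.104e-01 -1.247e-01  4.550e-02  1.960e-02  4.080e+02]
 ring yellow [ 4.318e-01 -3.116e-01  4.640e-02  1.960e-02  3.200e+02]
 ring grey [4.353e-01 5.990e-02 4.540e-02 1.970e-02 8.450e+02]
```

>>> step_arm(
  motion=[
    [1,0,0,0,-9.3],
    [1,0,0,0,-9.3],
    [1,-4,-3.5,0,0],
    [1,-4,-3.5,0,0],
    [1,-4,-3.5,0,0],
    [1,-4,-3.5,0,0],
    [1,-4,-3.5,0,0],
    [1,-4,-3.5,0,0],
  ],
)

```text
t: 1.1
ee_pos: [0.4327, 0.3567, 0.231]
eef_rot: [-0.002, -3.141, 0.0]
wrist_force: [-0.4, 0.5, -0.1]
grip_width: 0.0852
finger_force: 0.0
```

>>> step_arm(
  motion=[
    [1,-4,-3.5,0,0],
    [1,-4,-3.5,0,0],
    [1,-4,-3.5,0,0],
    [1,-4,-3.5,0,0],
    [1,0,0,0,0],
    [1,0,0,0,0],
  ],
)

```text
t: 1.85
ee_pos: [0.5908, 0.218, 0.2306]
eef_rot: [-0.003, -3.14, -0.0]
wrist_force: [0.6, 1.0, 0.4]
grip_width: 0.0853
finger_force: 0.0
```

```bash
python3 - <<'E'
from rig import arm
import cv2,numpy as np
from scipy.spatial.transform import Rotation as R
o=arm.get_obs();print(o["t"],o["ee_pos"],R.from_rotvec(o["eef_rot"]).as_matrix().round(3).tolist(),o["joints"])
ims=[]
for n in("top","side"):
    c=arm.read_camera(n); np.savez(f"{n}1.npz",**c)
    u=c["K"]@(c["R"]@o["ee_pos"]+c["t"]);u=u[:2]/u[2];print(n,u)
    im=c["frame"][:,:,::-1].copy();cv2.circle(im,(int(round(u[0])),int(round(u[1]))),1,(255,0,255),-1)
    x,y=int(u[0])-50,int(u[1])-50; ims.append(cv2.resize(im[max(y,0):y+100,max(x,0):x+100],(400,400),interpolation=cv2.INTER_NEAREST))
cv2.imwrite("pics/g1.png",np.hstack(ims))
E
```

```text
1.85 [0.59082691 0.2179508  0.23061529] [[-1.0, 0.002, -0.002], [0.002, 1.0, 0.0], [0.002, 0.0, -1.0]] [ 2.43462497e-01  4.02862481e-01  1.44199165e+00  5.45630310e-04
  1.29859843e+00 -1.32553496e+00]
top [132.36569698 177.99904925]
side [225.20603822 255.88113293]
```

View pics/g1.png

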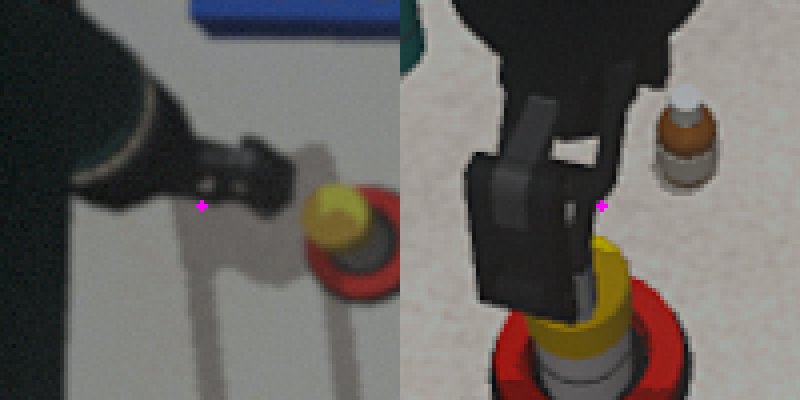

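>>> step_arm(
  motion=[
    [1,-3.1,-4.2,0,0],
    [1,0,0,4,0],
    [1,0,0,4,0],
    [1,0,0,4,0],
    [1,0,0,3,0],
    [1,0,0,2.4,0],
    [1,0,0,0,0],
    [1,0,0,0,0],
  ],
)

```text
t: 2.95
ee_pos: [0.6228, 0.1768, 0.0583]
eef_rot: [0.0, 3.14, 0.0]
wrist_force: [-1.0, 0.3, 0.8]
grip_width: 0.0852
finger_force: 0.0
```

```bash
python3 - <<'E'
from rig import arm
import cv2,numpy as np
o=arm.get_obs();print(o["t"],o["ee_pos"],o["wrist_force"])
ims=[]
for n in("top","side"):
    c=arm.read_camera(n)
    u=c["K"]@(c["R"]@o["ee_pos"]+c["t"]);u=u[:2]/u[2];print(n,u)
    im=c["frame"][:,:,::-1].copy()
    x,y=int(u[0])-40,int(u[1])-50; ims.append(cv2.resize(im[max(y,0):y+80,max(x,0):x+80],(400,400),interpolation=cv2.INTER_NEAREST))
cv2.imwrite("pics/g2.png",np.hstack(ims))
E
```

```text
2.95 [0.62280238 0.17676734 0.05832659] [-0.97341831  0.34663017  0.82102351]
top [167.23674063 183.37949209]
side [219.77085889 284.02951215]
```

View pics/g2.png

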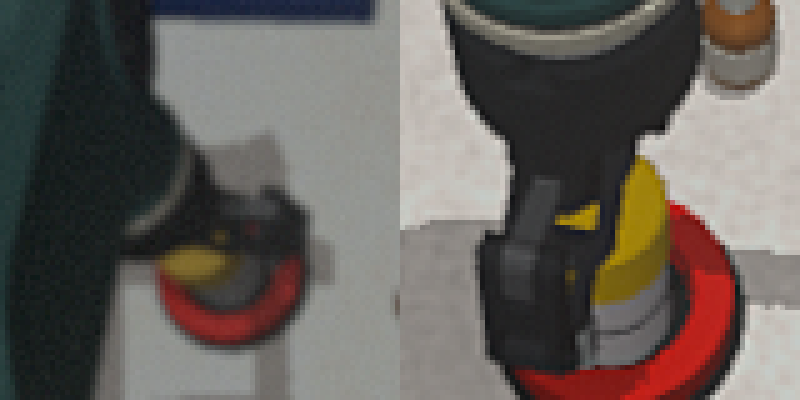

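The fingers straddle the yellow cap, but they look shifted towards +x. I'll check this with the depth data.

```bash
python3 - <<'E'
from rig import arm
from h import *
for n in("top","side"):
    c=arm.read_camera(n); np.savez(n+"2.npz",**c); P=cloud(c).reshape(-1,3); F=c["frame"].reshape(-1,3).astype(int)
    dark=(F.max(1)<75)
    for z0,z1 in((.05,.06),(.06,.07),(.07,.08),(.08,.1),(.1,.13)):
      for s,(a,b) in dict(L=(.205,.26),R=(.10,.15)).items():
        k=dark&(P[:,2]>z0)&(P[:,2]<z1)&(abs(P[:,0]-.62)<.07)&(P[:,1]>a)&(P[:,1]<b)
        if k.sum()>3: print(n,z0,s,k.sum(),"x",np.percentile(P[k,0],[3,50,97]).round(3),"y",np.percentile(P[k,1],[3,50,97]).round(3))
E
```

```text
top 0.08 R 8 x [0.612 0.614 0.618] y [0.12  0.126 0.131]
top 0.1 R 27 x [0.611 0.613 0.623] y [0.101 0.124 0.132]
side 0.08 L 18 x [0.61  0.614 0.615] y [0.221 0.226 0.232]
side 0.1 L 119 x [0.609 0.618 0.631] y [0.223 0.246 0.251]
```

Depth puts the fingers at x 0.61–0.63, centred on the cap. I'll close and lift.

>>> step_arm(
  motion=[
    [0,0,0,0,0],
    [0,0,0,0,0],
    [0,0,0,0,0],
    [0,0,0,0,0],
    [0,0,0,0,0],
    [0,0,0,0,0],
    [0,0,0,0,0],
    [0,0,0,0,0],
  ],
)

```text
t: 4.15
ee_pos: [0.6231, 0.1759, 0.0579]
eef_rot: [0.002, 3.14, 0.0]
wrist_force: [-0.2, 0.1, 5.6]
grip_width: 0.0467
finger_force: 62.4
```

>>> step_arm(
  motion=[
    [0,0,0,-1,0],
    [0,0,0,-2,0],
    [0,0,0,-3,0],
    [0,0,0,0,0],
    [0,0,0,0,0],
  ],
)

```text
t: 4.78
ee_pos: [0.6217, 0.1757, 0.1162]
eef_rot: [-0.002, -3.14, 0.001]
wrist_force: [-0.6, -0.1, -2.8]
grip_width: 0.0463
finger_force: 62.1
```

```bash
python3 - <<'E'
from rig import arm
from h import *
o=arm.get_obs();print(o["t"],o["ee_pos"],o["wrist_force"],o["grip_width"],o["finger_force"])
ims=[]
for n in("top","side"):
    c=arm.read_camera(n)
    u=c["K"]@(c["R"]@(o["ee_pos"]+[0,0,.03])+c["t"]);u=u[:2]/u[2]
    print(n,u,"cap",cap(c,"yellow",u,20 if n=="top" else 25))
    px=comp(mask(c,"yellow"),u,20);q=cloud(c)[px[:,1],px[:,0]];print(len(px),np.percentile(q,[5,50,95],axis=0).round(4).tolist())
    im=c["frame"][:,:,::-1].copy()
    x,y=int(u[0])-40,int(u[1])-40; ims.append(cv2.resize(im[max(y,0):y+80,max(x,0):x+80],(400,400),interpolation=cv2.INTER_NEAREST))
cv2.imwrite("pics/g3.png",np.hstack(ims))
E
```

```text
4.775 [0.62166379 0.17571827 0.11624623] [-0.5666842  -0.07799353 -2.84180309] 0.04626351633230866 62.054488310523084
top [159.61753717 175.8771066 ] cap [0.6077 0.1728 0.6095 0.1726 0.0205 0.1541]
86 [[0.5992, 0.1555, 0.1398], [0.6065, 0.1699, 0.1502], [0.6142, 0.1882, 0.2009]]
side [217.02897845 257.73039636] cap [0.6117 0.1926 0.6082 0.1871 0.0234 0.167 ]
287 [[0.5985, 0.1614, 0.1296], [0.6055, 0.1857, 0.1503], [0.6172, 0.2053, 0.1875]]
```

View pics/g3.png

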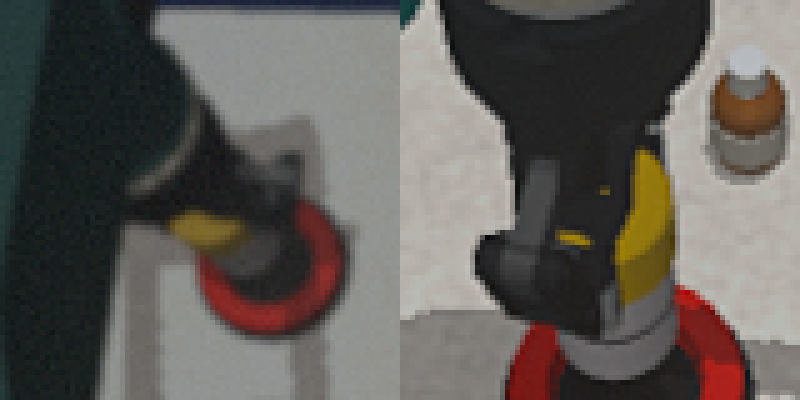

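```bash
python3 - <<'E'
from rig import arm
from h import *
c=arm.read_camera("side"); np.savez("side3.npz",**c)
print("side bottom edge cast",cast(c,[[221,292],[221,293]],.0643))
P=cloud(c); g=c["frame"].astype(int)
print("cloud col 221", [(r,P[r,221].round(3).tolist(),g[r,221].tolist()) for r in range(278,296,2)])
r=286; print("row",[(u,P[r,u].round(3).tolist(),g[r,u].tolist()) for u in range(205,238,3)])
print("ring red side",ring(c,"red",(227,298),32))
c=arm.read_camera("top"); np.savez("top3.npz",**c); P=cloud(c); g=c["frame"].astype(int)
print("ring red top",ring(c,"red",(173,188),20))
r=135+48; print("row",[(u,P[r,u].round(3).tolist(),g[r,u].tolist()) for u in range(158,188,2)])
E
```

```text
side bottom edge cast [[0.61506636 0.19376116 0.0643    ]
 [0.61452998 0.19556251 0.0643    ]]
cloud col 221 [(278, [0.609, 0.201, 0.129], [76, 70, 54]), (280, [0.609, 0.202, 0.125], [88, 86, 87]), (282, [0.612, 0.194, 0.103], [99, 97, 96]), (284, [0.613, 0.195, 0.097], [97, 94, 94]), (286, [0.613, 0.195, 0.09], [107, 104, 104]), (288, [0.613, 0.196, 0.084], [102, 100, 100]), (290, [0.614, 0.195, 0.074], [102, 99, 100]), (292, [0.614, 0.196, 0.069], [99, 96, 96]), (294, [0.626, 0.17, 0.005], [28, 25, 25])]
row [(205, [0.657, 0.168, 0.018], [119, 26, 23]), (208, [0.651, 0.168, 0.022], [106, 33, 30]), (211, [0.631, 0.195, 0.081], [97, 97, 97]), (214, [0.625, 0.196, 0.087], [108, 105, 106]), (217, [0.619, 0.198, 0.092], [95, 92, 92]), (220, [0.614, 0.196, 0.091], [101, 98, 98]), (223, [0.61, 0.194, 0.088], [105, 101, 101]), (226, [0.606, 0.19, 0.083], [95, 93, 93]), (229, [0.603, 0.185, 0.075], [92, 90, 90]), (232, [0.61, 0.15, 0.007], [31, 30, 28]), (235, [0.604, 0.151, 0.01], [85, 31, 28])]
ring red side [6.201e-01 1.761e-01 4.480e-02 1.950e-02 7.610e+02]
ring red top [6.208e-01 1.696e-01 4.310e-02 1.930e-02 2.310e+02]
row [(158, [0.6, 0.176, 0.153], [107, 89, 38]), (160, [0.6, 0.171, 0.153], [110, 93, 39]), (162, [0.602, 0.167, 0.148], [103, 86, 41]), (164, [0.602, 0.161, 0.147], [84, 69, 36]), (166, [0.605, 0.159, 0.135], [67, 57, 31]), (168, [0.607, 0.156, 0.127], [67, 60, 41]), (170, [0.613, 0.156, 0.107], [58, 57, 54]), (172, [0.616, 0.154, 0.093], [54, 52, 54]), (174, [0.622, 0.153, 0.072], [59, 58, 59]), (176, [0.638, 0.164, 0.006], [37, 37, 36]), (178, [0.639, 0.158, 0.005], [38, 37, 38]), (180, [0.639, 0.152, 0.005], [56, 37, 35]), (182, [0.636, 0.142, 0.018], [94, 36, 34]), (184, [0.635, 0.136, 0.022], [100, 38, 37]), (186, [0.636, 0.129, 0.021], [74, 40, 39])]
```

```bash
python3 - <<'E'
from h import *
from scipy.optimize import least_squares
for n in("side","top"):
    c=dict(np.load(n+"3.npz")); P=cloud(c).reshape(-1,3); F=c["frame"].reshape(-1,3).astype(int)
    grey=(F.max(1)-F.min(1)<14)&(F.max(1)>48)
    k=grey&(P[:,2]>.07)&(P[:,2]<.112)&(np.hypot(P[:,0]-.6217,P[:,1]-.174)<.03); q=P[k]
    s=least_squares(lambda p:np.hypot(q[:,0]-p[0],q[:,1]-p[1])-.0215,[.62,.175],loss="soft_l1",f_scale=.002)
    print(n,k.sum(),s.x.round(4),np.abs(s.fun).mean().round(4))
E
```

```text
side 214 [0.6213 0.1756] 0.0004
top 49 [0.623  0.1744] 0.0005
```

```bash
cat >> h.py <<'E'
from scipy.optimize import least_squares
def ringfit(c,col,uv,r):
    # annulus mid-surface points (radii 29..44 mm) on the flat top; boundary residual fit
    m=mask(c,col); px=comp(m,uv,r); P=cloud(c); q=P[px[:,1],px[:,0]]; k=abs(q[:,2]-np.median(q[(q[:,2]>.015)&(q[:,2]<.025),2]))<.0025
    w=cast(c,px[k],.02)[:,:2]; d=cloud(c)[px[k,1],px[k,0]][:,:2]; out=[]
    for a in(w,d):
        f=lambda p:(lambda R:np.r_[np.clip(R-.044,0,None),np.clip(.029-R,0,None)])(np.hypot(*(a-p).T))
        out+=[*least_squares(f,a.mean(0)).x]
    return np.round(out,4),int(k.sum())
E
python3 - <<'E'
from h import *
H={"top":dict(red=(173,188),blue=(270,196),yellow=(331,258),grey=(206,250)),"side":dict(red=(222,295),blue=(263,181),yellow=(346,140),grey=(328,263))}
for n in H:
    c=dict(np.load(n+"0.npz"))
    for k in H[n]: print(n,k,*ringfit(c,k,H[n][k],20 if n=="top" else 32))
E
```

```text
top red [0.6228 0.1707 0.6226 0.1705] 190
top blue [ 0.6116 -0.1313  0.6116 -0.1315] 195
top yellow [ 0.4325 -0.3189  0.4325 -0.3191] 225
top grey [0.4365 0.0553 0.4365 0.0555] 289
side red [0.6216 0.174  0.6219 0.1735] 670
side blue [ 0.61   -0.1278  0.6103 -0.1288] 355
side yellow [ 0.4309 -0.315   0.4309 -0.3161] 269
side grey [0.4354 0.0589 0.4351 0.0579] 745
```

>>> step_arm(
  motion=[
    [0,0,0,-5,0],
    [0,3.7,-2.4,0,0],
    [0,3.7,-2.4,0,0],
    [0,3.7,-2.4,0,0],
    [0,3.7,-2.4,0,0],
    [0,3.8,-2.2,0,0],
    [0,0,0,0,0],
    [0,0,0,0,0],
  ],
)

```text
t: 5.98
ee_pos: [0.4372, 0.0581, 0.1674]
eef_rot: [0.003, 3.14, 0.0]
wrist_force: [0.8, -0.3, -3.0]
grip_width: 0.0465
finger_force: 63.1
```

>>> step_arm(
  motion=[
    [0,0,0,3,0],
    [0,0,0,3,0],
    [0,0,0,2,0],
    [0,0,0,0,0],
    [0,0,0,0,0],
    [0,0,0,0,0],
  ],
)

```text
t: 6.72
ee_pos: [0.4376, 0.0582, 0.0882]
eef_rot: [0.001, 3.139, -0.0]
wrist_force: [0.8, 0.1, -3.6]
grip_width: 0.0465
finger_force: 63.0
```

```bash
cat > look.py <<'E'
import sys
from rig import arm
from h import *
name,tz=sys.argv[1],float(sys.argv[2]); o=arm.get_obs();e=o["ee_pos"];print(o["t"],e.round(4),np.round(o["wrist_force"],1),o["grip_width"])
ims=[]
for n in("top","side"):
    c=arm.read_camera(n); np.savez(f"{n}_{name}.npz",**c)
    u=c["K"]@(c["R"]@(e+[0,0,tz])+c["t"]);u=u[:2]/u[2]; print(n,u.round())
    x,y=max(int(u[0])-40,0),max(int(u[1])-40,0); ims.append(cv2.resize(c["frame"][y:y+80,x:x+80,::-1],(400,400),interpolation=cv2.INTER_NEAREST))
    P=cloud(c).reshape(-1,3); F=c["frame"].reshape(-1,3).astype(int); zb=e[2]-.0519
    k=(F.max(1)-F.min(1)<14)&(F.max(1)>48)&(P[:,2]>max(zb+.006,.028))&(P[:,2]<zb+.05)&(np.hypot(P[:,0]-e[0],P[:,1]-e[1])<.03); q=P[k]
    if k.sum()>20: s=least_squares(lambda p:np.hypot(q[:,0]-p[0],q[:,1]-p[1])-.0215,e[:2],loss="soft_l1",f_scale=.002); print(" body",k.sum(),s.x.round(4))
cv2.imwrite(f"pics/{name}.png",np.hstack(ims))
E
python3 look.py p1 -0.03
```

```text
6.725 [0.4376 0.0582 0.0882] [ 0.8  0.1 -3.6] 0.04650353132610375
top [202. 248.]
side [331. 249.]
 body 243 [0.4374 0.0581]
```

View pics/p1.png

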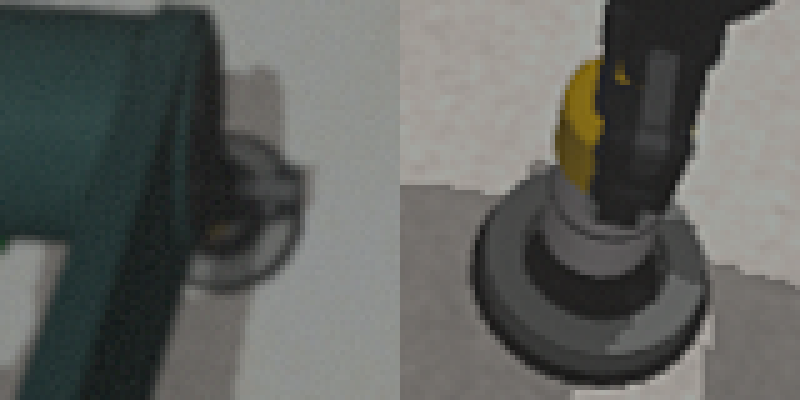

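The bucket is centred over the grey ring, about 2 mm too far in x, so I'll correct that and lower slowly.

>>> step_arm(
  motion=[
    [0,0.2,0,0,0],
    [0,0,0,1.2,0],
    [0,0,0,1,0],
    [0,0,0,0.4,0],
    [0,0,0,0,0],
    [0,0,0,0.2,0],
    [0,0,0,0,0],
    [0,0,0,0,0],
  ],
)

```text
t: 7.82
ee_pos: [0.4346, 0.0581, 0.0595]
eef_rot: [0.002, 3.141, -0.0]
wrist_force: [0.1, -0.2, -3.5]
grip_width: 0.0467
finger_force: 63.2
```

>>> step_arm(
  motion=[
    [0,0,0,0.1,0],
    [0,0,0,0,0],
    [0,0,0,0.1,0],
    [0,0,0,0,0],
    [0,0,0,0,0],
  ],
)

```text
t: 8.45
ee_pos: [0.4346, 0.0581, 0.0578]
eef_rot: [0.002, 3.141, -0.0]
wrist_force: [-2.3, -0.8, 6.0]
grip_width: 0.0467
finger_force: 64.2
```

>>> step_arm(
  motion=[
    [1,0,0,0,0],
    [1,0,0,0,0],
    [1,0,0,0,0],
    [1,0,0,0,0],
    [1,0,0,-2,0],
    [1,0,0,-4,0],
    [1,0,0,-5,0],
    [1,0,0,0,0],
  ],
)

```text
t: 9.45
ee_pos: [0.4374, 0.0581, 0.1707]
eef_rot: [0.002, 3.134, -0.0]
wrist_force: [0.2, -0.0, 0.0]
grip_width: 0.0854
finger_force: 0.0
```

>>> step_arm(
  motion=[
    [1,-3.4,-3.7,0,0],
    [1,-3.5,-3.7,0,0],
    [1,-3.4,-3.7,0,0],
    [1,-3.5,-3.7,0,0],
    [1,-3.5,-3.8,0,0],
    [1,0,0,0,0],
    [1,0,0,0,0],
  ],
)

```text
t: 10.32
ee_pos: [0.6058, -0.1275, 0.1658]
eef_rot: [-0.003, -3.138, -0.002]
wrist_force: [-0.1, -0.5, 0.5]
grip_width: 0.0853
finger_force: 0.0
```

```bash
python3 - <<'E'
from rig import arm
from h import *
o=arm.get_obs();print(o["t"],o["ee_pos"])
S={"top":dict(yellow=(200,243),red=(271,192)),"side":dict(yellow=(329,243),red=(264,160))}
for n in S:
    c=arm.read_camera(n); np.savez(n+"_q.npz",**c)
    for k in S[n]: print(n,k,cap(c,k,S[n][k],14 if n=="top" else 22))
    print(ringfit(c,"red",(173,188) if n=="top" else (222,295),20 if n=="top" else 32))
E
```

```text
10.325 [ 0.60575791 -0.12748689  0.16581006]Traceback (most recent call last):
  File "<stdin>", line 7, in <module>
  File "h.py", line 22, in cap
    P=cloud(c); px=comp(mask(c,col),uv,r); q=P[px[:,1],px[:,0]]; top=np.percentile(q[:,2],90)
                                                                     ~~~~~~~~~~~~~^^^^^^^^^^^
    return _quantile_unchecked(
        a, q, axis, out, overwrite_input, method, keepdims, weights)
    return _ureduce(a,
                    func=_quantile_ureduce_func,
    ...<5 lines>...
                    overwrite_input=overwrite_input,
                    method=method)
    r = func(a, **kwargs)
    result = _quantile(arr,
                       quantiles=q,
    ...<2 lines>...
                       out=out,
                       weights=wgt)
    slices_having_nans = np.isnan(arr[-1, ...])
                                  ~~~^^^^^^^^^
IndexError: index -1 is out of bounds for axis 0 with size 0
```

>>> step_arm(
  motion=[
    [1,-0.2,0,3,0],
    [1,0,0,3,0],
    [1,0,0,3,0],
    [1,0,0,1.8,0],
    [1,0,0,0,0],
    [0,0,0,0,0],
    [0,0,0,0,0],
    [0,0,0,0,0],
  ],
)

```text
t: 11.38
ee_pos: [0.6103, -0.1285, 0.061]
eef_rot: [0.002, 3.139, -0.002]
wrist_force: [-0.8, -0.4, 4.9]
grip_width: 0.0467
finger_force: 61.0
```

>>> step_arm(
  motion=[
    [0,0,0,0,0],
    [0,0,0,0,0],
    [0,0,0,0,0],
    [0,0,0,0,0],
  ],
)

```text
t: 11.88
ee_pos: [0.6103, -0.1285, 0.061]
eef_rot: [0.002, 3.139, -0.001]
wrist_force: [-1.1, 0.4, 5.7]
grip_width: 0.0464
finger_force: 61.0
```

```bash
python3 look.py p2 0
```

```text
11.875 [ 0.6103 -0.1285  0.061 ] [-1.1  0.4  5.7] 0.04641496760438383
top [270. 192.]
side [264. 165.]
 body 139 [ 0.6083 -0.1291]
```

View pics/p2.png

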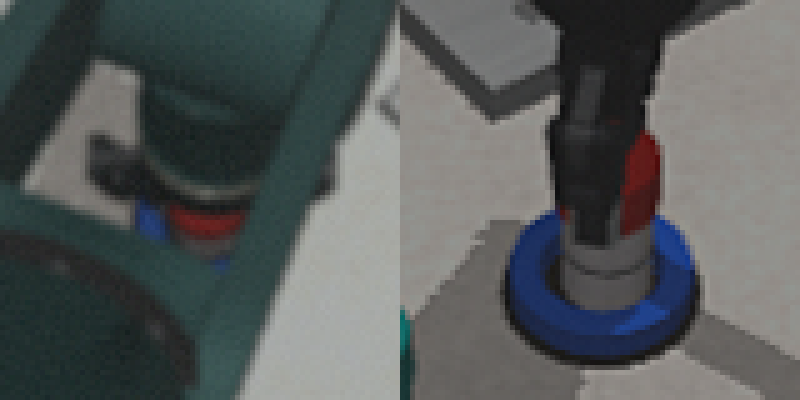

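>>> step_arm(
  motion=[
    [0,0,0,-2,0],
    [0,0,0,-4,0],
    [0,0,0,-5,0],
    [0,-0.2,5,0,0],
    [0,-0.2,5,0,0],
    [0,-0.2,5,0,0],
    [0,-0.2,5,0,0],
    [0,-0.2,5,0,0],
  ],
)

```text
t: 12.98
ee_pos: [0.6193, 0.1234, 0.1697]
eef_rot: [0.002, 3.141, -0.0]
wrist_force: [0.8, -0.1, -2.6]
grip_width: 0.0469
finger_force: 62.3
```

>>> step_arm(
  motion=[
    [0,-0.3,5.2,0,0],
    [0,0,0,0,0],
    [0,0,0,3,0],
    [0,0,0,3,0],
    [0,0,0,2,0],
    [0,0,0,0,0],
    [0,0,0,0,0],
  ],
)

```text
t: 13.85
ee_pos: [0.6232, 0.1734, 0.0903]
eef_rot: [0.003, 3.14, -0.0]
wrist_force: [0.8, -0.5, -2.6]
grip_width: 0.0468
finger_force: 62.6
```

```bash
python3 look.py p3 -0.03
```

```text
13.85 [0.6232 0.1734 0.0903] [ 0.8 -0.5 -2.6] 0.04676873970604318
top [168. 183.]
 body 53 [0.6234 0.1711]
side [220. 282.]
 body 189 [0.6219 0.1725]
```

View pics/p3.png

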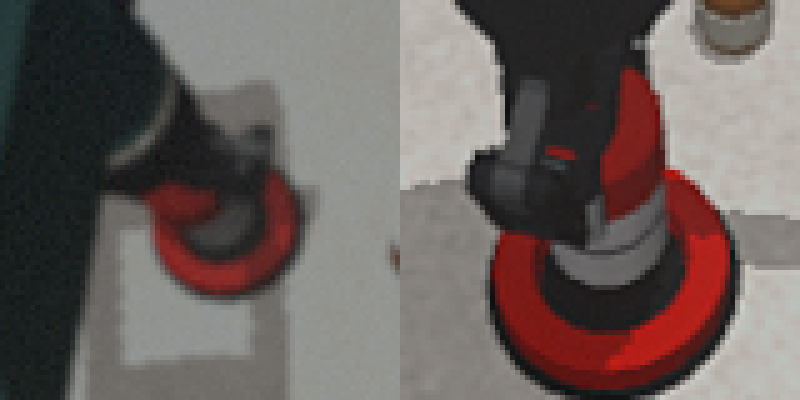

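>>> step_arm(
  motion=[
    [0,0,0.1,1.2,0],
    [0,0,0,1,0],
    [0,0,0,0.4,0],
    [0,0,0,0,0],
    [0,0,0,0.2,0],
    [0,0,0,0,0],
    [0,0,0,0,0],
  ],
)

```text
t: 14.82
ee_pos: [0.6227, 0.1749, 0.0615]
eef_rot: [0.002, 3.141, -0.0]
wrist_force: [0.2, -0.5, -3.2]
grip_width: 0.0465
finger_force: 62.6
```

>>> step_arm(
  motion=[
    [0,0,0,0.1,0],
    [0,0,0,0,0],
    [0,0,0,0,0],
  ],
)

```text
t: 15.2
ee_pos: [0.623, 0.1749, 0.061]
eef_rot: [0.002, 3.141, 0.0]
wrist_force: [-0.7, -0.7, 5.9]
grip_width: 0.0464
finger_force: 63.2
```

>>> step_arm(
  motion=[
    [1,0,0,0,0],
    [1,0,0,0,0],
    [1,0,0,0,0],
    [1,0,0,0,0],
    [1,0,0,-2,0],
    [1,0,0,-4,0],
    [1,0,0,-5,0],
    [1,2,-4.9,0,0],
  ],
)

```text
t: 16.2
ee_pos: [0.6075, 0.1281, 0.1752]
eef_rot: [-0.004, 3.13, 0.003]
wrist_force: [0.2, -1.0, 0.0]
grip_width: 0.0855
finger_force: 0.0
```

>>> step_arm(
  motion=[
    [1,1.9,-4.9,0,0],
    [1,1.9,-4.9,0,0],
    [1,1.9,-4.9,0,0],
    [1,1.9,-4.9,0,0],
    [1,1.9,-4.9,0,0],
    [1,1.9,-4.9,0,0],
    [1,1.9,-4.9,0,0],
    [1,1.9,-4.9,0,0],
  ],
)

```text
t: 17.2
ee_pos: [0.4494, -0.2675, 0.1705]
eef_rot: [0.002, 3.141, -0.001]
wrist_force: [0.3, -0.3, 0.2]
grip_width: 0.0857
finger_force: 0.0
```

>>> step_arm(
  motion=[
    [1,1.9,-4.9,0,0],
    [1,0,0,0,0],
    [1,0,0,0,0],
    [1,0,0,0,0],
  ],
)

```text
t: 17.7
ee_pos: [0.4312, -0.3136, 0.1702]
eef_rot: [0.0, -3.141, -0.001]
wrist_force: [-0.5, -0.2, 0.0]
grip_width: 0.0852
finger_force: 0.0
```

```bash
python3 - <<'E'
from rig import arm
from h import *
o=arm.get_obs();print(o["t"],o["ee_pos"],o["joints"].round(2))
c=arm.read_camera("side")
for k,uv in dict(yellow=(329,243),red=(219,277),blue=(350,122)).items():
    px=comp(mask(c,k),uv,15); q=cloud(c)[px[:,1],px[:,0]]; print(k,len(px),np.percentile(q,[3,50,97],axis=0).round(3).tolist())
print(ringfit(c,"blue",(263,181),32))
c=arm.read_camera("top");print(ringfit(c,"blue",(270,196),20))
E
```

```text
17.7 [ 0.43123442 -0.31356148  0.17024295] [-0.76  0.33  1.73  0.    1.09 -2.33]
yellow 525 [[0.421, 0.04, 0.068], [0.439, 0.068, 0.092], [0.457, 0.082, 0.095]]
red 678 [[0.599, 0.156, 0.068], [0.62, 0.18, 0.092], [0.644, 0.197, 0.095]]
blue 327 [[0.411, -0.336, 0.067], [0.431, -0.305, 0.092], [0.451, -0.294, 0.095]]
(array([ 0.6103, -0.1273,  0.6103, -0.1285]), 449)
(array([ 0.6116, -0.131 ,  0.6118, -0.1309]), 247)
```

>>> step_arm(
  motion=[
    [1,0,-0.1,3,0],
    [1,0,0,3,0],
    [1,0,0,3,0],
    [1,0,0,2,0],
    [1,0,0,0,0],
    [0,0,0,0,0],
    [0,0,0,0,0],
    [0,0,0,0,0],
  ],
)

```text
t: 18.8
ee_pos: [0.4319, -0.3167, 0.0618]
eef_rot: [0.002, 3.14, -0.003]
wrist_force: [-0.5, -0.7, 6.1]
grip_width: 0.0469
finger_force: 60.4
```

>>> step_arm(
  motion=[
    [0,0,0,0,0],
    [0,0,0,0,0],
    [0,0,0,0,0],
    [0,0,0,0,0],
  ],
)

```text
t: 19.3
ee_pos: [0.4319, -0.3167, 0.0618]
eef_rot: [0.002, 3.14, -0.003]
wrist_force: [0.2, 0.5, 4.7]
grip_width: 0.0465
finger_force: 60.4
```

```bash
python3 look.py p4 0
```

```text
19.3 [ 0.4319 -0.3167  0.0618] [0.2 0.5 4.7] 0.0464876745326649
top [333. 256.]
side [349. 125.]
 body 148 [ 0.4288 -0.3177]
```

>>> step_arm(
  motion=[
    [0,0,0,-2,0],
    [0,0,0,-4,0],
    [0,0,0,-5,0],
    [0,-3.6,3.8,0,0],
    [0,-3.6,3.8,0,0],
    [0,-3.6,3.8,0,0],
    [0,-3.6,3.8,0,0],
    [0,-3.7,3.7,0,0],
  ],
)

```text
t: 20.4
ee_pos: [0.6128, -0.1256, 0.1706]
eef_rot: [-0.002, -3.141, 0.0]
wrist_force: [0.4, -1.6, -2.9]
grip_width: 0.0462
finger_force: 62.6
```

>>> step_arm(
  motion=[
    [0,0,0,0,0],
    [0,0,0,0,0],
    [0,0,0,3,0],
    [0,0,0,3,0],
    [0,0,0,2,0],
    [0,0,0,0,0],
    [0,0,0,0,0],
  ],
)

```text
t: 21.28
ee_pos: [0.6122, -0.128, 0.0912]
eef_rot: [0.004, 3.141, -0.001]
wrist_force: [1.3, 0.0, -3.1]
grip_width: 0.0467
finger_force: 62.9
```

```bash
python3 look.py p5 -0.03
```

```text
21.275 [ 0.6122 -0.128   0.0912] [ 1.3  0.  -3.1] 0.04672443990406618
top [270. 191.]
 body 25 [ 0.6115 -0.1309]
side [263. 165.]
 body 212 [ 0.6097 -0.1292]
```

View pics/p5.png

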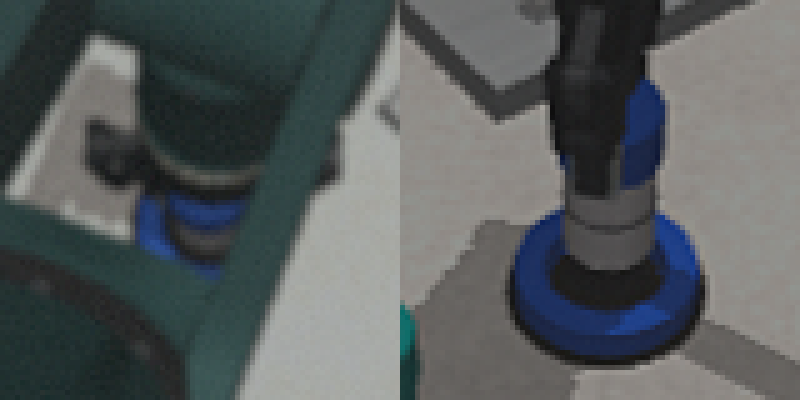

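The bucket is centred over the blue ring to within 1 mm. I'll lower it from 0.0912 to 0.0618.

>>> step_arm(
  motion=[
    [0,0,0,1.2,0],
    [0,0,0,1,0],
    [0,0,0,0.4,0],
    [0,0,0,0,0],
    [0,0,0,0.2,0],
    [0,0,0,0,0],
    [0,0,0,0,0],
  ],
)

```text
t: 22.25
ee_pos: [0.6124, -0.1271, 0.0625]
eef_rot: [0.002, 3.141, -0.0]
wrist_force: [-0.6, -1.0, -3.3]
grip_width: 0.0467
finger_force: 62.9
```

>>> step_arm(
  motion=[
    [0,0,0,0.1,0],
    [0,0,0,0,0],
    [0,0,0,0,0],
  ],
)

```text
t: 22.62
ee_pos: [0.6126, -0.1272, 0.0619]
eef_rot: [0.002, 3.141, -0.001]
wrist_force: [-0.9, 0.6, 2.9]
grip_width: 0.0466
finger_force: 63.3
```

>>> step_arm(
  motion=[
    [1,0,0,0,0],
    [1,0,0,0,0],
    [1,0,0,0,0],
    [1,0,0,0,0],
    [1,0,0,-2,0],
    [1,0,0,-4,0],
    [1,0,0,-5,0],
    [1,0,0,0,0],
  ],
)

```text
t: 23.62
ee_pos: [0.6154, -0.1281, 0.1759]
eef_rot: [0.002, 3.133, -0.004]
wrist_force: [-0.2, 0.5, -0.1]
grip_width: 0.0855
finger_force: 0.0
```

>>> step_arm(
  motion=[
    [1,3.5,3.7,0,0],
    [1,3.5,3.7,0,0],
    [1,3.5,3.7,0,0],
    [1,3.5,3.7,0,0],
    [1,3.6,3.7,0,0],
    [1,0,0,0,0],
    [1,0,0,0,0],
    [1,0,0,0,0],
  ],
)

```text
t: 24.62
ee_pos: [0.4377, 0.0574, 0.1713]
eef_rot: [0.003, 3.141, -0.001]
wrist_force: [0.7, 0.0, 0.6]
grip_width: 0.0852
finger_force: 0.0
```

```bash
python3 look.py p6 -0.11; python3 - <<'E'
from h import *
c=dict(np.load("side_p6.npz")); print(ringfit(c,"yellow",(346,140),32))
P=cloud(c).reshape(-1,3);F=c["frame"].reshape(-1,3).astype(int)
k=(F.max(1)-F.min(1)<14)&(F.max(1)>48)&(P[:,2]>.028)&(P[:,2]<.06)&(np.hypot(P[:,0]-.436,P[:,1]-.058)<.03);q=P[k]
print(k.sum(),least_squares(lambda p:np.hypot(q[:,0]-p[0],q[:,1]-p[1])-.0215,[.436,.058],loss="soft_l1",f_scale=.002).x)
for n,col,uv,r in(("side","yellow",(329,243),22),("side","blue",(264,160),15)):
    px=comp(mask(c,col),uv,r); q=cloud(c)[px[:,1],px[:,0]];print(col,len(px),np.percentile(q,[3,50,97],axis=0).round(3).tolist())
c=dict(np.load("top_p6.npz"));print(ringfit(c,"yellow",(331,258),20))
E
```

```text
24.625 [0.4377 0.0574 0.1713] [0.7 0.  0.6] 0.08520736533707257
top [202. 248.]
side [331. 248.]
(array([ 0.4333, -0.3147,  0.4337, -0.319 ]), 53)
179 [0.434657   0.05807713]
yellow 615 [[0.416, 0.041, 0.067], [0.436, 0.069, 0.092], [0.456, 0.083, 0.095]]
blue 423 [[0.588, -0.152, 0.021], [0.609, -0.118, 0.092], [0.632, -0.105, 0.095]]
(array([ 0.4324, -0.3186,  0.4324, -0.3189]), 279)
```

>>> step_arm(
  motion=[
    [1,0.2,0,3,0],
    [1,0,0,3,0],
    [1,0,0,3,0],
    [1,0,0,2.1,0],
    [1,0,0,0,0],
    [0,0,0,0,0],
    [0,0,0,0,0],
    [0,0,0,0,0],
  ],
)

```text
t: 25.72
ee_pos: [0.4354, 0.0581, 0.0615]
eef_rot: [0.002, 3.139, -0.0]
wrist_force: [-0.8, -0.3, 5.8]
grip_width: 0.0466
finger_force: 61.3
```

>>> step_arm(
  motion=[
    [0,0,0,0,0],
    [0,0,0,0,0],
    [0,0,0,0,0],
    [0,0,0,0,0],
  ],
)

```text
t: 26.22
ee_pos: [0.4354, 0.0581, 0.0615]
eef_rot: [0.002, 3.139, -0.0]
wrist_force: [-0.6, -0.7, 5.9]
grip_width: 0.0466
finger_force: 61.3
```

```bash
python3 look.py p7 0
```

```text
26.225 [0.4354 0.0581 0.0615] [-0.6 -0.7  5.9] 0.046596416387937205
top [202. 249.]
side [332. 248.]
 body 136 [0.4345 0.0583]
```

>>> step_arm(
  motion=[
    [0,0,0,-2,0],
    [0,0,0,-4,0],
    [0,0,0,-5,0],
    [0,0,-4.7,0,0],
    [0,0,-4.7,0,0],
    [0,0.1,-4.7,0,0],
    [0,0.1,-4.7,0,0],
    [0,0.1,-4.7,0,0],
  ],
)

```text
t: 27.32
ee_pos: [0.4307, -0.1782, 0.1708]
eef_rot: [0.002, 3.141, -0.0]
wrist_force: [0.9, 1.2, -2.2]
grip_width: 0.0463
finger_force: 62.8
```

>>> step_arm(
  motion=[
    [0,0,-4.7,0,0],
    [0,0,-4.7,0,0],
    [0,0,-4.5,0,0],
    [0,0,0,0,0],
    [0,0,0,3,0],
    [0,0,0,3,0],
    [0,0,0,2,0],
    [0,0,0,0,0],
  ],
)

```text
t: 28.32
ee_pos: [0.4296, -0.3139, 0.0892]
eef_rot: [-0.001, -3.139, -0.005]
wrist_force: [0.4, -0.5, -2.7]
grip_width: 0.0463
finger_force: 63.0
```

```bash
python3 look.py p8 -0.03; python3 - <<'E'
from h import *
c=dict(np.load("side_p8.npz")); print(ringfit(c,"yellow",(346,143),28))
E
```

```text
28.325 [ 0.4296 -0.3139  0.0892] [ 0.4 -0.5 -2.7] 0.04634057610407002
top [332. 257.]
side [349. 127.]
 body 227 [ 0.4293 -0.3145]
(array([ 0.4308, -0.3155,  0.4308, -0.3166]), 264)
```

View pics/p8.png

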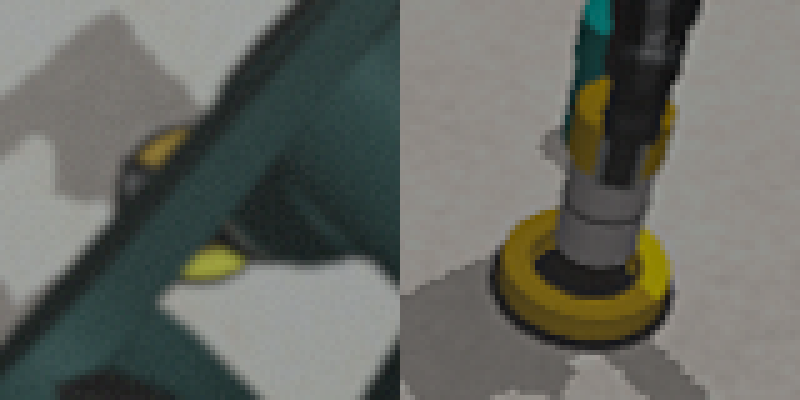

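The bucket is over the yellow ring, with errors of about +1 mm in y and -1.5 mm in x. I'll correct both and lower it to 0.0615.

>>> step_arm(
  motion=[
    [0,-0.1,-0.1,1,0],
    [0,0,0,1,0],
    [0,0,0,0.4,0],
    [0,0,0,0,0],
    [0,0,0,0.2,0],
    [0,0,0,0,0],
    [0,0,0,0,0],
  ],
)

```text
t: 29.3
ee_pos: [0.4321, -0.317, 0.0645]
eef_rot: [0.002, 3.141, -0.0]
wrist_force: [0.2, 0.3, -2.1]
grip_width: 0.0461
finger_force: 63.1
```

>>> step_arm(
  motion=[
    [0,0,0,0.1,0],
    [0,0,0,0,0],
    [0,0,0,0,0],
  ],
)

```text
t: 29.68
ee_pos: [0.432, -0.3169, 0.0633]
eef_rot: [-0.002, -3.142, 0.0]
wrist_force: [0.6, -0.5, -2.4]
grip_width: 0.0462
finger_force: 63.1
```

>>> step_arm(
  motion=[
    [0,0,0,0.1,0],
    [0,0,0,0,0],
    [0,0,0,0.1,0],
    [0,0,0,0,0],
    [0,0,0,0,0],
  ],
)

```text
t: 30.3
ee_pos: [0.4321, -0.3169, 0.0616]
eef_rot: [0.002, 3.141, -0.0]
wrist_force: [-1.3, 1.6, 2.3]
grip_width: 0.0464
finger_force: 63.6
```

Contact with the floor. I'll release, rise, and move aside to look.

>>> step_arm(
  motion=[
    [1,0,0,0,0],
    [1,0,0,0,0],
    [1,0,0,0,0],
    [1,0,0,0,0],
    [1,0,0,-2,0],
    [1,0,0,-4,0],
    [1,0,0,-5,0],
    [1,0,0,-3,0],
  ],
)

```text
t: 31.3
ee_pos: [0.4327, -0.3175, 0.2038]
eef_rot: [0.002, 3.14, -0.003]
wrist_force: [1.0, 0.1, -0.5]
grip_width: 0.0855
finger_force: 0.0
```

>>> step_arm(
  motion=[
    [1,0,-4,0,0],
    [1,0,-4,0,0],
    [1,0,-4,0,0],
    [1,0,-4,0,0],
    [1,0,0,0,0],
    [1,0,0,0,0],
  ],
)

```text
t: 32.05
ee_pos: [0.4315, -0.4761, 0.2008]
eef_rot: [-0.002, -3.141, -0.002]
wrist_force: [-0.6, 0.2, -0.3]
grip_width: 0.0854
finger_force: 0.0
```

```bash
python3 - <<'E'
from rig import arm
from h import *
o=arm.get_obs();print(o["t"],o["ee_pos"])
for n in("top","side"):
    c=arm.read_camera(n); cv2.imwrite(f"pics/{n}_end.png",c["frame"][:,:,::-1])
for k,uv in dict(yellow=(350,122),red=(219,277),blue=(264,160)).items():
    px=comp(mask(c,k),uv,15); q=cloud(c)[px[:,1],px[:,0]]; print(k,len(px),np.percentile(q,[3,50,97],axis=0).round(3).tolist())
E
```

```text
32.05 [ 0.43146326 -0.47605121  0.20084903]
yellow 365 [[0.41, -0.348, 0.02], [0.433, -0.304, 0.091], [0.454, -0.292, 0.095]]
red 678 [[0.599, 0.156, 0.069], [0.62, 0.18, 0.092], [0.644, 0.197, 0.095]]
blue 421 [[0.588, -0.152, 0.02], [0.609, -0.118, 0.092], [0.633, -0.105, 0.095]]
```

View pics/side_end.png

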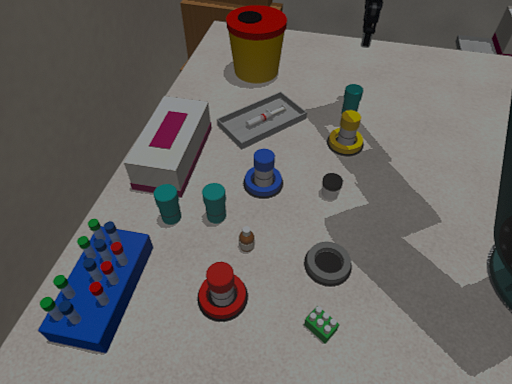

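View pics/top_end.png

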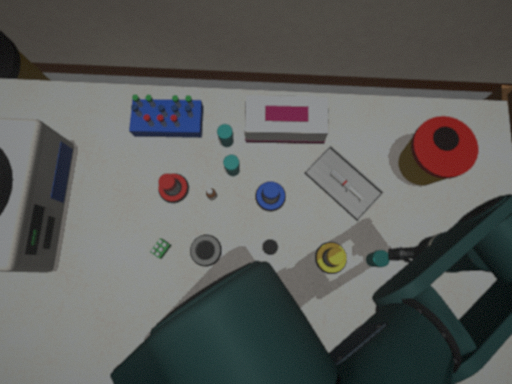

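Both views show red in red (172,187), blue in blue (270,196) and yellow in yellow (331,258). The grey holder (206,250) is empty, and the bystanders and look-alikes have not moved.

```bash
python3 -c "
from rig import arm
print(arm.close_job())"
```

```text
the job is handed in; nothing more can be done
None
```

The job is handed in at about 32 s on the robot's clock: each bucket is seated in the holder of its cap colour, the grey holder is empty, and the bystanders and look-alikes are where they started.

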